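Lift the retaining ring out of a microscope base

ROBOT

A 6-joint arm with a two-finger parallel gripper is mounted at the origin on the work surface. World frame = base frame: x ahead of the robot, y to its left, z up, the work surface at z = 0. Lengths are in m, angles in rad, forces in N, time in s.
With the tool pointing down it reaches from about 0.325 to 0.9 m from the base axis. Payload 6.1 kg.
Tool frame: the origin (TCP) lies midway between the tips of the shut fingers; the grasp point (between the pads) lies 19 mm behind it; z points along the fingers, y is the line along which they close (so a half turn about z gives the same grasp; the last joint's range is limited). The gripper opens to 85 mm and grips with 20 to 120 N. Pads are 22 mm wide; open, the fingers measure 114 mm over their backs; the gripper's body (76 mm by 85 mm) begins 54 mm behind the grasp point. The pads swing forward as they close: fully open they stand 13 mm farther back than shut.
Start: joints at [-1.243, 0.22, 1.526, -0, 1.395, -0.126], TCP at [0.274, -0.562, 0.231] pointing down, gripper open.
Joint ranges: [-2.98, 2.98], [-0.91, 2.08], [0.09, 2.57], [-1.24, 4.39], [0.2, 2.65], [-2.68, 2.68]. Speed limits (rad/s): [2.57, 2.57, 3.01, 3.14, 3.14, 3.14].

INTERFACE

Orientations are given as a unit quaternion [x, y, z, w].
In Python, from cell import manip gives the robot as it stands. The module is installed in compiled form; this text tells all that it offers.
- The arm moves only by the shell command python3 -m creep 'ROWS' [FORCE]. ROWS is JSON, one flat list of numbers, 7 for each row, row after row: the shift along the tool's x, y, z in m, then the turn, a rotation vector about the tool's x, y, z in degrees, then the closure, from -1 (fully open) to 1 (shut). In form: [dx, dy, dz, wx, wy, wz, gripper, dx, dy, dz, wx, wy, wz, gripper, ...]. A call has 1 to 20 rows; each row is the pose to reach, as a shift and turn from the pose commanded when the call began, along the tool's axes at that moment; what a row does not reach only later rows make up. A row lasts 1/10 s, in which the tool goes at most 50 mm and 8.59 degrees, less where a joint would pass 70% of its speed; a pose out of reach is approached as far as the arm can. A call with a gripper value outside its range is refused whole. The fingers move at their own pace and stop on an object; FORCE is the grip in N (left out, the last holds). Time passes only in rows, so rows that repeat a pose let the fingers close. It gives the time, the measured TCP pose, the force, the opening and the grip force at its end, in the units of the state.
- manip.observe(): the state, without advancing time (a new reading comes with each control period).
- manip.snapshot(name): name is "scene" or "side" or "wrist"; returns a dict with "image" (400x640x3 uint8, red, green, blue), "range_z" (400x640 float32, m along the optical axis (not along the pixel's ray), 0 where there is no reading), "intrinsics" (3x3 intrinsics, pixels), "view" (4x4, takes a point from world to camera coordinates). Camera axes: x right, y down, z forward; pixel columns grow to the right and rows downward; lengths in m; the calibration is good to about 2 mm. A picture is of the moment at which its call begins.
- manip.hand_in(): hands the job in; it is judged then, once.
The state is a dict: "t": time; "joints": joint angles; "joint_velocities": joint speeds; "joint_efforts": joint torques, N m; "tool_pos": TCP position; "ee_rot": TCP orientation; "ft_force": force on the tool from outside, world axes, zero at the start; "moment": the same for the moment, N m; "width": finger opening in m; "finger_force": force on a finger pad.
Only numpy, scipy, OpenCV 4.12 (cv2) and the standard library are available. Lean on these libraries where they do the work, as an engineer would, in place of code of your own. Each camera call takes 0.05 s, during which the arm holds its last target. There are 200 camera calls.

TASK

Draw the hook pick out from under the riser by its shank, let go of it on the bench, and take it again by its handle. Slide it along the slot of the microscope base under the end of the split retaining ring and lift that end up out of its groove with the pick, not with the fingers; then lay the pick on the bench, take the ring with the gripper and set it down, without dropping it, flat in the large bay of the parts tray. Leave the other things on the bench as they are.

Things in the scene. Friction and masses are not known exactly. Their poses are not given: they have to be found in the camera images.
- base: White microscope base, fixed, 230 (x) by 170 (y) mm, top face 50 mm above the bench. Origin: centre of its underside; x points to its rear, where a steel column stands at x +75 mm (27 mm thick, up to 237 mm above the bench, foot 52 mm wide). The ring's groove lies in front of the column; a straight slot cut in from the front face (x -115 mm) passes under one end of the ring.
- groove (a point): Centre of the round recess in the base's top (base frame x -35, y 0, z 42 mm, the level of its floor): radius 62 mm, 8 mm deep. A black disc of radius 34 mm stands in its middle, flush with the top face, so a groove 28 mm wide is left round it.
- slot_mouth (a point): Middle of the slot's bottom edge at the base's front face (base frame x -115, y +24, z 22 mm). From here the slot runs along the base's +x, 16 mm wide (y 16 to 32 mm), open at the top and at the front, bottom at z 22 mm, to its inner end at x -61 mm in the base frame.
- ring: Flat rigid split steel ring, loose in the groove, flush with the base's top: 119 mm outside, 95 mm inside, band 12 mm wide, 8 mm thick, 0.08 to 0.17 kg. Origin: its centre, level with its underside; z up; the 26 mm gap is centred on -x, ends 14 degrees either side. In the groove its x is within 3 degrees of the base's x and the slot passes under its +y end; only its weight holds it.
- ring_end (a point): Middle of the band's underside near the ring's +y end, over the slot (ring frame x -48.5, y +23.7, z 0 mm). Measured along the slot the band reaches there from x -55 mm (outer edge) to -41 mm (inner edge) in the ring frame.
- pick: Hook pick lying flat: black handle (x -100 to 0 mm, 18 wide, 12 high), straight steel shank (x 0 to 75 mm, 8 wide, 8 high), then a tip (x 75 to 81 mm) turned up to 13 mm above the underside. Origin: junction of handle and shank, on the underside; x from handle to tip, z up. At first the handle is under the riser, and shank, tip and up to 15 mm of handle stick out. 0.06 to 0.11 kg.
- pick_butt (a point): Rear end of the pick's handle (pick frame x -100 mm).
- riser: Low wooden bench riser, fixed, 160 (x) by 270 (y) mm, board from 40 to 54 mm above the bench, legs along its two y edges, open at the front. Origin: its centre, at bench level. Its front edge, from under which the pick sticks out, is at x -80 mm. Instruments stand on it behind x -22 mm, up to 140 mm above the bench.
- tray: Aluminium parts tray, fixed, 225 (x) by 175 (y) mm, floor 4 mm thick, walls 18 mm high and 4 mm thick; a wall across it at x +58 mm parts the large bay (167 by 167 mm inside) from a narrow bay behind it (+x). Origin: centre of its underside.
- bay (a point): Centre of the large bay, on its floor (tray frame x -26, y 0, z 4 mm).
- cup: white paper cup, 76 mm across, 95 mm high, open upward; origin at the centre of its foot. Bystander.
- jar: glass specimen jar with white lid, 56 mm across, about 80 mm high; origin at the centre of its foot. Bystander.
- eyepiece: black microscope eyepiece standing in front of the tray, 38 mm across, 55 mm high; origin at the centre of its foot. Bystander.
- screwdriver: screwdriver lying in the tray's narrow bay, 150 mm long, grey handle; its x axis runs from handle to blade. Bystander.
- focus_knob: black stepped knob, 34 mm across, 24 mm high, standing on the bench in front of the tray. Bystander.
- lens: black lens cap, 36 mm across, 22 mm high, standing on the rear deck of the microscope base beside the column. Bystander.
Things that resemble listed ones, but are neither listed nor needed, are in the scene too. Leave any turquoise look-alike of the ring alone.

How it is judged:
By the outcome, as a careful person would: the job done as asked, in the order asked, and still so for the second after the job is handed in, with the robot touching nothing.
It also fails if it takes over 72 s, if anything falls off the work surface, if the arm or the gripper's body presses on something with over 40 N, if the wrist force passes 120 N, or if a joint passes its speed limit or range.

## Working session

There is one attempt and no reset: what is moved stays moved. The work goes in short steps, Python scripts to look and compute and a shell command to move; the robot and the scene stay as the last step left them, time stands still between calls to the robot, and variables do not carry over. Pictures are saved under pics/ and viewed, at most 10 in all, crops included, and the job is handed in when it is done.

```bash
mkdir -p pics; ls; cat > h.py <<'E'
import numpy as np, cv2
from cell import manip
def snap(n):
    s=manip.snapshot(n); np.savez('pics/%s.npz'%n,**s); return s
def world(s):
    z=s['range_z'];K=s['intrinsics'];h,w=z.shape
    u,v=np.meshgrid(np.arange(w),np.arange(h))
    c=np.stack([(u-K[0,2])/K[0,0]*z,(v-K[1,2])/K[1,1]*z,z],-1)
    T=np.linalg.inv(s['view']);return c@T[:3,:3].T+T[:3,3]
def ray(s,u,v,z):
    K=s['intrinsics'];T=np.linalg.inv(s['view'])
    d=T[:3,:3]@np.array([(u-K[0,2])/K[0,0],(v-K[1,2])/K[1,1],1]);o=T[:3,3]
    return o+d*(z-o[2])/d[2]
def proj(s,p):
    c=s['view']@np.append(p,1);q=s['intrinsics']@c[:3];return q[:2]/q[2]
E
python3 - <<'E'
from h import *
o=manip.observe();print(o)
for n in('scene','side','wrist'):
    s=snap(n);cv2.imwrite(f'pics/{n}0.png',s['image'][...,::-1]);print(n,np.linalg.inv(s['view']).round(3),s['intrinsics'][0])
a=np.vstack([cv2.imread('pics/scene0.png')]);
E
```

```text
pics
{'t': 0.0, 'joints': array([-1.24312021e+00,  2.21255516e-01,  1.52761191e+00, -4.27924176e-05,
        1.39470702e+00, -1.26092387e-01]), 'joint_velocities': array([-0.00064975,  0.00024367,  0.00037106, -0.002432  ,  0.00052932,
       -0.00187095]), 'joint_efforts': array([ 3.69308837e-03, -4.96895421e+01, -3.89393020e+01, -8.58233966e-05,
        1.12784191e-02, -2.78512965e-05]), 'tool_pos': array([ 0.27376211, -0.56117331,  0.23018062]), 'ee_rot': array([ 9.74370662e-01,  2.24946283e-01, -1.20660309e-04, -9.83751161e-04]), 'ft_force': array([0.06840739, 0.45309728, 0.2886599 ]), 'moment': array([-0.00359026, -0.02464452, -0.05791501]), 'finger_force': 0.0, 'width': 0.08538354300489197}
scene [[ 0.5    0.597 -0.627  1.271]
 [ 0.866 -0.334  0.373 -0.407]
 [ 0.013 -0.73  -0.684  0.854]
 [ 0.     0.     0.     1.   ]] [428.71294582   0.         322.19009186]
side [[ 0.99  -0.082  0.117  0.377]
 [-0.142 -0.667  0.731 -1.055]
 [ 0.018 -0.74  -0.672  1.087]
 [ 0.     0.     0.     1.   ]] [443.69565081   0.         319.01440939]
wrist [[ 0.439 -0.864 -0.245  0.336]
 [-0.898 -0.423 -0.118 -0.531]
 [-0.001  0.272 -0.962  0.372]
 [ 0.     0.     0.     1.   ]] [285.54547441   0.         319.55245627]
```

View pics/scene0.png

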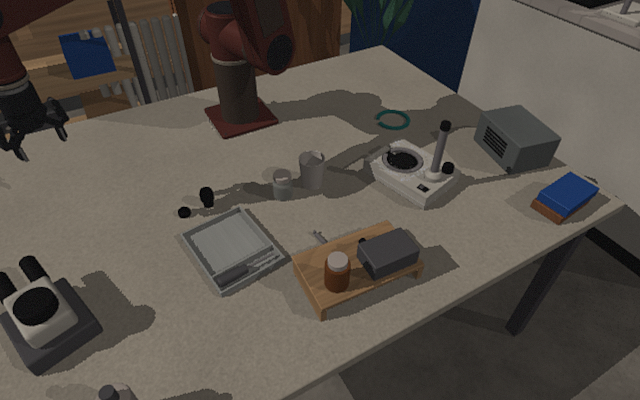

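View pics/side0.png

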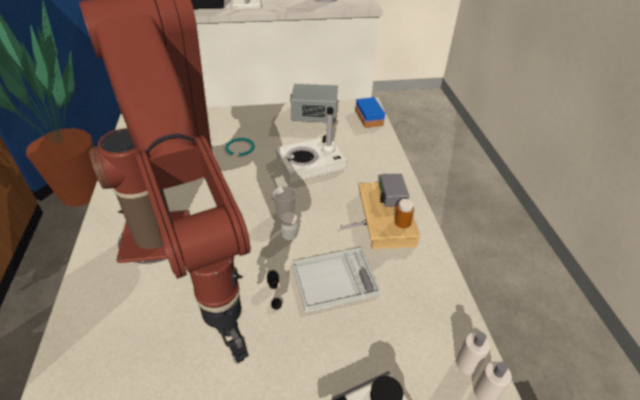

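Scene view: the base is at (415,172), the riser at (357,260), the pick's shank at about (318,238), the tray at (235,248), the cup at (312,168), the jar at (282,182), and the eyepiece and knob at (206,196) and (184,212). The side view agrees: base (315,157), shank (352,225). There are two ring candidates. One is turquoise at scene (393,119), which I'll leave alone. The other is in the base's groove at (403,160), and it's the one meant. I'll confirm it in an enlarged crop.

```bash
python3 - <<'E'
from h import *
S=np.load('pics/scene.npz');D=np.load('pics/side.npz')
def crop(s,x,y,w,h,f=5):return cv2.convertScaleAbs(cv2.resize(s['image'][y:y+h,x:x+w,::-1],(w*f,h*f),interpolation=cv2.INTER_CUBIC),alpha=1.3)
a=np.vstack([np.hstack([crop(S,365,120,80,60),crop(D,275,130,80,60)]),np.hstack([crop(S,290,215,80,60),crop(D,325,190,80,60)])])
cv2.imwrite('pics/c1.png',a)
for n,s in(('scene',S),('side',D)):
    W=world(s)
    for k,(lo,hi) in dict(basetop=(.046,.054),riser=(.051,.058),tray=(.014,.022)).items():
        m=((W[...,2]>lo)&(W[...,2]<hi)&(s['range_z']>0)&(W[...,0]>.2)&(W[...,0]<1.1)).astype(np.uint8)
        m=cv2.morphologyEx(m,cv2.MORPH_OPEN,np.ones((2,2)))
        nn,l,st,c=cv2.connectedComponentsWithStats(m)
        for i in range(1,nn):
            if st[i,4]>80:
                p=W[l==i][:,:2].astype(np.float32);r=cv2.minAreaRect(p);print(n,k,st[i],np.round(r[0],3),np.round(r[1],3),round(r[2],1))
E
```

```text
scene basetop [ 367  139   95   61 1811] [ 0.829 -0.034] [0.268 1.124] 36.4
scene basetop [393 154  22  15 239] [0.531 0.315] [0.061 0.069] 34.6
scene basetop [340 230  72  68 818] [ 1.022 -0.128] [0.177 0.726] 55.4
scene basetop [294 249  29  53 467] [ 0.754 -0.135] [0.062 0.145] 62.6
scene basetop [   0  279   97   88 1845] [ 0.875 -0.552] [0.842 0.143] 19.8
scene basetop [321 293  34  19 216] [ 1.032 -0.259] [0.067 0.558] 51.3
scene riser [201 188  12   9  83] [ 0.379 -0.244] [0.028 0.029] 64.5
scene riser [357 222  38  19 317] [0.742 0.068] [0.107 0.072] 85.2
scene riser [ 294  234  131   75 2676] [ 0.938 -0.214] [0.288 0.714] 38.0
scene tray [207 272  22  23  82] [ 0.641 -0.316] [0.081 0.02 ] 6.3
scene tray [ 42 336  50  36 147] [ 0.951 -0.503] [0.661 0.099] 25.2
side basetop [278 139  70  35 974] [ 0.544 -0.324] [1.475 0.274] 87.6
side basetop [333 378  44  22 146] [ 0.545 -0.622] [0.119 0.037] 16.5
side riser [ 360  183   61   57 1300] [ 0.65  -0.493] [1.231 0.216] 74.0
```

View pics/c1.png

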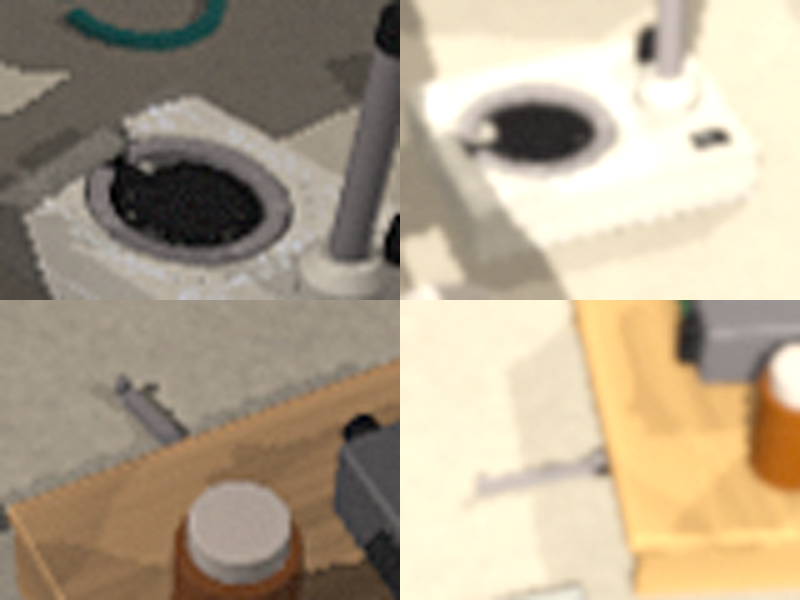

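The crop confirms it: the steel split ring sits in the white base's groove, with its gap facing the front (scene (390,152), side (293,157)). The turquoise one is the look-alike. The pick's tip is at scene (314,232) and side (341,228); the handle starts at about scene (327,242) and side (365,223).

```bash
python3 - <<'E'
from h import *
S=np.load('pics/scene.npz');D=np.load('pics/side.npz')
print('tip',ray(S,314,232,.01),ray(D,341,228,.01),'junction',ray(S,326,242,.006),ray(D,365,223,.006))
def rects(n,s,k,lo,hi,x0,y0,w,h,er=2):
    W=world(s);m=((W[...,2]>lo)&(W[...,2]<hi)&(s['range_z']>0))
    g=np.zeros_like(m);g[y0:y0+h,x0:x0+w]=1;m&=g
    m=cv2.morphologyEx(m.astype(np.uint8),cv2.MORPH_OPEN,np.ones((3,3)))
    nn,l,st,c=cv2.connectedComponentsWithStats(m);i=1+st[1:,4].argmax()
    p=W[l==i][:,:2]; med=np.median(p,0);p=p[np.abs(p-med).max(1)<.2].astype(np.float32)
    r=cv2.minAreaRect(p);print(n,k,len(p),np.round(r[0],3),np.round(r[1],3),round(r[2],1),cv2.boxPoints(r).round(3).tolist())
rects('scene',S,'base',.044,.056,365,130,100,80);rects('side',D,'base',.044,.056,275,130,75,55)
rects('scene',S,'riser',.048,.060,285,215,145,105);rects('side',D,'riser',.048,.060,350,175,75,80)
rects('scene',S,'traybay',.001,.009,195,212,60,60);rects('scene',S,'traywalls',.013,.024,175,200,120,95);rects('side',D,'traywalls',.013,.024,285,240,100,75)
# column
for n,s in(('scene',S),('side',D)):
    W=world(s);m=(W[...,2]>.1)&(W[...,2]<.2)&(s['range_z']>0)&(W[...,0]>.4)&(W[...,0]<.8)&(W[...,1]>.2);print(n,'col',np.median(W[m],0),m.sum())
E
```

```text
tip [ 0.61779038 -0.0418852   0.01      ] [ 0.61394096 -0.05197715  0.01      ] junction [ 0.65973419 -0.02995494  0.006     ] [ 0.70014467 -0.03539666  0.006     ]
scene base 1973 [0.56  0.321] [0.233 0.177] 13.7 [[0.4259999990463257, 0.3799999952316284], [0.46799999475479126, 0.20800000429153442], [0.6940000057220459, 0.2630000114440918], [0.6520000100135803, 0.4350000023841858]]
side base 1226 [0.559 0.321] [0.233 0.183] 14.4 [[0.42399999499320984, 0.38100001215934753], [0.4690000116825104, 0.2029999941587448], [0.6949999928474426, 0.26100000739097595], [0.6489999890327454, 0.4390000104904175]]
scene riser 3537 [ 0.778 -0.015] [0.27  0.162] 86.8 [[0.6899999976158142, -0.1459999978542328], [0.8519999980926514, -0.15399999916553497], [0.8659999966621399, 0.11500000208616257], [0.7039999961853027, 0.12399999797344208]]
side riser 1652 [ 0.778 -0.017] [0.277 0.16 ] 86.7 [[0.6890000104904175, -0.15000000596046448], [0.8489999771118164, -0.1599999964237213], [0.8659999966621399, 0.11699999868869781], [0.7059999704360962, 0.12600000202655792]]
scene traybay 1797 [ 0.526 -0.251] [0.158 0.164] 6.6 [[0.43799999356269836, -0.17800000309944153], [0.4569999873638153, -0.3409999907016754], [0.6140000224113464, -0.3230000138282776], [0.5950000286102295, -0.1599999964237213]]
scene traywalls 37 [ 0.659 -0.282] [0.006 0.023] 3.0 [[0.6549999713897705, -0.27000001072883606], [0.6570000052452087, -0.2930000126361847], [0.6620000004768372, -0.2930000126361847], [0.6610000133514404, -0.27000001072883606]]
side traywalls 12 [ 0.656 -0.322] [0.013 0.006] 76.2 [[0.6520000100135803, -0.3269999921321869], [0.6579999923706055, -0.32899999618530273], [0.6610000133514404, -0.3160000145435333], [0.6549999713897705, -0.3149999976158142]]
scene col [0.60503026 0.69267302 0.11428262] 3205
side col [0.61572319 1.44089545 0.14043751] 2935
```

```bash
python3 -m creep '[0.1,-0.061,0.006,0,0,4,-1, 0.517,-0.317,0.03,0,0,18,-1, 0.517,-0.317,0.03,0,0,18,-1, 0.517,-0.317,0.03,0,0,18,-1, 0.517,-0.317,0.03,0,0,18,-1, 0.517,-0.317,0.03,0,0,18,-1, 0.517,-0.317,0.03,0,0,18,-1, 0.517,-0.317,0.03,0,0,18,-1, 0.517,-0.317,0.03,0,0,18,-1, 0.517,-0.317,0.03,0,0,18,-1, 0.517,-0.317,0.03,0,0,18,-1, 0.517,-0.317,0.03,0,0,18,-1, 0.517,-0.317,0.03,0,0,18,-1, 0.517,-0.317,0.03,0,0,18,-1, 0.517,-0.317,0.03,0,0,18,-1, 0.517,-0.317,0.03,0,0,18,-1]'
python3 - <<'E'
from h import *
s=snap('wrist');cv2.imwrite('pics/w1.png',s['image'][...,::-1])
S=np.load('pics/scene.npz');D=np.load('pics/side.npz')
for s,b in((S,(295,150,35,30)),(S,(272,168,20,25)),(D,(272,188,22,25))):
    W=world(s);x,y,w,h=b;p=W[y:y+h,x:x+w].reshape(-1,3);p=p[p[:,2]>.04];print(np.percentile(p,[5,50,95],axis=0).round(3).tolist())
E
```

```text
t: 1.75
tool_pos: [0.5991, -0.0517, 0.2013]
ee_rot: [0.998, 0.069, -0.0, 0.0]
ft_force: [-0.6, 0.4, -0.8]
width: 0.0853
finger_force: 0.0
[[0.403, 0.017, 0.045], [0.438, 0.051, 0.073], [0.472, 0.084, 0.094]]
[[0.427, -0.07, 0.044], [0.455, -0.051, 0.074], [0.468, -0.028, 0.081]]
[[0.405, 0.013, 0.045], [0.434, 0.041, 0.072], [0.462, 0.084, 0.095]]
```

View pics/w1.png

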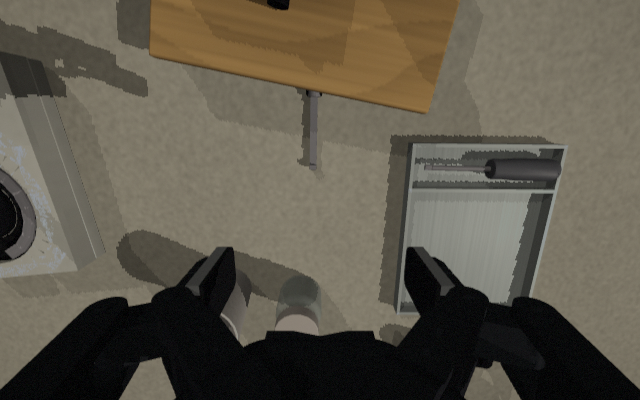

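Wrist view: the shank runs from its tip at (313,163) up to the junction at (315,92), just outside the riser's edge. The jar (298,305) and the cup (232,305) stand at x≈0.45, so they limit a straight pull. Now I'll measure the pick.

```bash
python3 - <<'E'
from h import *
s=np.load('pics/wrist.npz');W=world(s);im=s['image'].astype(int)
a,b=ray(s,313,165,.004),ray(s,315,92,.010);print('tip,junc',a,b,np.hypot(*(a-b)[:2]))
# depth based shank mask
m=(W[...,2]>.004)&(W[...,2]<.018);g=np.zeros_like(m);g[96:170,300:328]=1;p=W[m&g]
print(len(p));v=cv2.fitLine(p[:,:2].astype(np.float32),cv2.DIST_HUBER,0,.01,.01).ravel();print(v,np.degrees(np.arctan2(v[1],v[0])))
d=(p[:,:2]-v[2:])@v[:2];print(np.percentile(d,[0,2,98,100]),p[:,2].max(), (v[2:]+np.outer([d.min(),d.max()],v[:2])))
r=np.where(W[130,:,0]*0==0)[0]
for row in(110,130,150):print([(u,round(float(W[row,u,2]),4)) for u in range(302,326,2)],W[row,312].round(3))
o=manip.observe();print(o['tool_pos'],o['ee_rot'])
E
```

```text
tip,junc [ 0.61598186 -0.04189638  0.004     ] [ 0.69667148 -0.03349384  0.01      ] 0.08112594166622332
533
[ 0.99276364  0.12008485  0.6552773  -0.03690078] 6.8969994
[-0.04323153 -0.04111337  0.03699607  0.03778051] 0.015623993466883812 [[ 0.61235863 -0.04209223]
 [ 0.69278442 -0.03236391]]
[(302, -0.0019), (304, -0.0006), (306, -0.0002), (308, 0.0005), (310, 0.0086), (312, 0.0084), (314, 0.008), (316, 0.0075), (318, 0.0003), (320, 0.0012), (322, -0.0002), (324, -0.0015)] [ 0.678 -0.033  0.008]
[(302, -0.0007), (304, -0.0018), (306, -0.0017), (308, -0.0005), (310, 0.0078), (312, 0.0072), (314, 0.0074), (316, 0.0076), (318, 0.0006), (320, -0.001), (322, -0.0003), (324, -0.0013)] [ 0.656 -0.035  0.007]
[(302, 0.0013), (304, -0.0003), (306, -0.0008), (308, -0.0005), (310, 0.0082), (312, 0.008), (314, 0.0073), (316, 0.0081), (318, 0.0009), (320, -0.0009), (322, -0.001), (324, 0.0014)] [ 0.634 -0.038  0.008]
[ 0.59913523 -0.051766    0.20140963] [ 9.97637538e-01  6.86972992e-02 -5.66092308e-05  1.41878597e-04]
```

```bash
python3 -m creep '[0.0624,-0.0063,0.05,0,0,1.2,-1, 0.0624,-0.0063,0.1,0,0,1.2,-0.5, 0.0624,-0.0063,0.15,0,0,1.2,-0.3, 0.0624,-0.0063,0.18,0,0,1.2,-0.3, 0.0624,-0.0063,0.198,0,0,1.2,-0.3, 0.0624,-0.0063,0.198,0,0,1.2,-0.3, 0.0624,-0.0063,0.198,0,0,1.2,-0.3, 0.0624,-0.0063,0.198,0,0,1.2,1, 0.0624,-0.0063,0.198,0,0,1.2,1, 0.0624,-0.0063,0.198,0,0,1.2,1, 0.0624,-0.0063,0.198,0,0,1.2,1, 0.0624,-0.0063,0.198,0,0,1.2,1, 0.0624,-0.0063,0.198,0,0,1.2,1, 0.0624,-0.0063,0.198,0,0,1.2,1]' 40
```

```text
t: 3.2
tool_pos: [0.6613, -0.0355, 0.0045]
ee_rot: [0.998, 0.059, 0.001, 0.0]
ft_force: [-1.2, -1.1, 6.1]
width: 0.0062
finger_force: 39.5
```

```bash
python3 -m creep '[-0.015,0,-0.001,0,0,0,1, -0.035,0,-0.001,0,0,0,1, -0.06,0,-0.001,0,0,0,1, -0.085,0,-0.001,0,0,0,1, -0.1,0,-0.001,0,0,0,1, -0.108,0,-0.001,0,0,0,1, -0.108,0,-0.001,0,0,0,1]'
python3 - <<'E'
from h import *
s=snap('side');S=snap('scene');f=lambda s,x,y,w,h:cv2.resize(s['image'][y:y+h,x:x+w,::-1],(w*3,h*3))
cv2.imwrite('pics/s2.png',np.hstack([f(s,290,180,110,100),f(S,260,190,110,100)]))
E
```

```text
t: 3.9
tool_pos: [0.5526, -0.0481, 0.0045]
ee_rot: [0.998, 0.059, -0.0, -0.0]
ft_force: [-0.1, 0.5, 1.7]
width: 0.0059
finger_force: 39.3
```

View pics/s2.png

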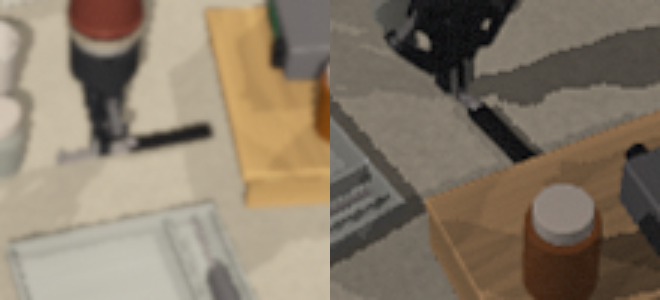

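The side crop shows the whole handle out in front of the riser, with the butt at crop (210,130). Next I'll turn the pick 90° in the clear area and let go.

```bash
python3 -m creep '[0,0,-0.004,0,0,-4,1, 0,0,-0.004,0,0,-12,1, 0,0,-0.004,0,0,-20,1, 0,0,-0.004,0,0,-28,1, 0,0,-0.004,0,0,-36,1, 0.002,0,-0.004,0,0,-44,1, 0.005,0,-0.004,0,0,-52,1, 0.008,0,-0.004,0,0,-60,1, 0.011,0,-0.004,0,0,-68,1, 0.014,0,-0.004,0,0,-76,1, 0.016,0,-0.004,0,0,-84,1, 0.016,0,-0.004,0,0,-90,1, 0.016,0,0.001,0,0,-90,1, 0.016,0,0.001,0,0,-90,1, 0.016,0,0.001,0,0,-90,-0.2, 0.016,0,0.001,0,0,-90,-0.2, 0.016,0,0.001,0,0,-90,-0.2, 0.016,0,-0.05,0,0,-90,-0.2, 0.016,0,-0.1,0,0,-90,-0.2, 0.016,0,-0.1,0,0,-90,-0.2]'
python3 - <<'E'
from h import *
s=snap('wrist');cv2.imwrite('pics/w3.png',s['image'][...,::-1]);W=world(s);o=manip.observe();print(o['tool_pos'],o['ee_rot'])
dark=(s['image'].max(2)<60)
for n,m in(('low',(W[...,2]>.0045)&(W[...,2]<.02)&(s['range_z']>0)),):
    m=cv2.morphologyEx(m.astype(np.uint8),cv2.MORPH_OPEN,np.ones((3,3)))
    nn,l,st,c=cv2.connectedComponentsWithStats(m)
    for i in range(1,nn):
        if st[i,4]>300:
            p=W[l==i];v=cv2.fitLine(p[:,:2].astype(np.float32),cv2.DIST_HUBER,0,.01,.01).ravel();d=(p[:,:2]-v[2:])@v[:2];print(st[i],np.degrees(np.arctan2(v[1],v[0])),(v[2:]+np.outer([d.min(),d.max()],v[:2])).round(4).tolist())
E
```

```text
t: 6.0
tool_pos: [0.5746, -0.0472, 0.1118]
ee_rot: [0.664, 0.748, 0.003, 0.006]
ft_force: [1.7, -0.6, 1.6]
width: 0.0512
finger_force: 0.0
[ 0.57280801 -0.04687071  0.10886303] [0.66418576 0.74755433 0.00218175 0.00387901]
[516   0  20  30 366] -81.65915 [[0.7106, 0.1229], [0.7131, 0.1059]]
[104  17  25  64 900] 74.909515 [[0.4028, 0.0339], [0.4145, 0.0771]]
[ 300   35   24  217 3648] -82.84762 [[0.5549, 0.082], [0.5773, -0.0961]]
[170  37  25  65 416] 79.71138 [[0.4583, 0.0195], [0.4671, 0.0678]]
[161 152  37  53 449] -58.92108 [[0.4482, -0.0147], [0.4741, -0.0577]]
[ 260  305  120   28 1435] 7.447539 [[0.5322, -0.1662], [0.6472, -0.1512]]
```

View pics/w3.png

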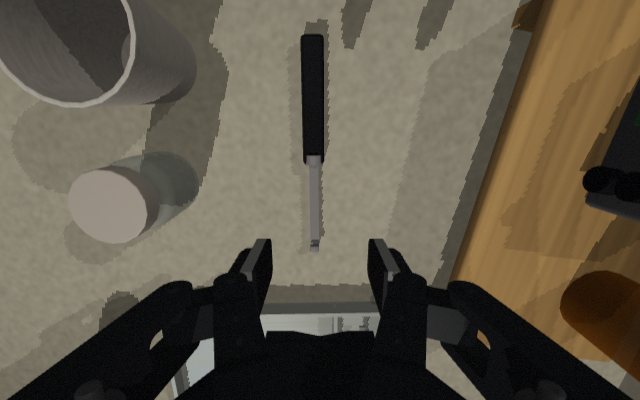

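Wrist view: the pick lies free on the bench, butt at (312,37), junction at (314,160), tip at (315,247). The jar (115,205) and cup (90,40) are untouched. Now I'll take it by the handle.

```bash
python3 -m creep '[0.04,-0.0023,0,0,0,-0.4,-0.2, 0.0751,-0.0023,0.03,0,0,-0.4,-0.2, 0.0751,-0.0023,0.06,0,0,-0.4,-0.2, 0.0751,-0.0023,0.085,0,0,-0.4,-0.2, 0.0751,-0.0023,0.101,0,0,-0.4,-0.2, 0.0751,-0.0023,0.101,0,0,-0.4,-0.2, 0.0751,-0.0023,0.101,0,0,-0.4,-0.2, 0.0751,-0.0023,0.101,0,0,-0.4,1, 0.0751,-0.0023,0.101,0,0,-0.4,1, 0.0751,-0.0023,0.101,0,0,-0.4,1, 0.0751,-0.0023,0.101,0,0,-0.4,1, 0.0751,-0.0023,0.101,0,0,-0.4,1, 0.0751,-0.0023,0.101,0,0,-0.4,1, 0.0751,-0.0023,0.05,0,0,-0.4,1, 0.0751,-0.0023,0.0,0,0,-0.4,1, 0.0751,-0.0023,-0.05,0,0,-0.4,1, 0.0751,-0.0023,-0.08,0,0,-0.4,1, 0.0751,-0.0023,-0.08,0,0,-0.4,1]' 80
python3 -c "
from h import *
o=manip.observe();print(o['tool_pos'],o['ee_rot'],o['joints'],o['width'])"
```

```text
t: 7.85
tool_pos: [0.5619, 0.0278, 0.1915]
ee_rot: [0.661, 0.75, 0.004, 0.005]
ft_force: [-0.0, 0.2, -1.6]
width: 0.0149
finger_force: 78.8
[0.56194279 0.02780078 0.19146731] [0.66130876 0.75008958 0.0035775  0.00485217] [-9.07524411e-02  9.44013295e-02  1.74432122e+00  4.38822571e-05
  1.29081323e+00 -2.16404255e-01] 0.014903740683281212
```

```bash
python3 -m creep '[0.02,-0.016,0,0,0,-5,1, 0.05,-0.038,0,0,0,-13,1, 0.08,-0.062,0,0,0,-21,1, 0.11,-0.085,0,0,0,-29,1, 0.14,-0.109,0,0,0,-37,1, 0.17,-0.132,0,0,0,-45,1, 0.2,-0.155,0,0,0,-53,1, 0.225,-0.174,0,0,0,-61,1, 0.25,-0.194,0,0,0,-69,1, 0.27,-0.209,0,0,0,-77,1, 0.285,-0.221,0,0,0,-85,1, 0.285,-0.221,0,0,0,-93,1, 0.285,-0.221,0,0,0,-96.8,1, 0.285,-0.221,0,0,0,-96.8,1, 0.285,-0.221,0,0,0,-96.8,1, 0.285,-0.221,0,0,0,-96.8,1]'
python3 - <<'E'
from h import *
s=snap('wrist');cv2.imwrite('pics/w4.png',s['image'][...,::-1]);o=manip.observe();print(o['tool_pos'],o['ee_rot'],o['joints'],o['width'])
E
```

```text
t: 9.45
tool_pos: [0.303, 0.2829, 0.184]
ee_rot: [-0.121, 0.993, -0.0, -0.0]
ft_force: [0.2, -0.5, -0.2]
width: 0.0147
finger_force: 78.8
[0.30311118 0.28297785 0.18408627] [-1.21092735e-01  9.92641186e-01 -7.82395607e-05 -1.38985278e-04] [ 5.60377749e-01 -2.68253939e-01  2.09624277e+00 -2.42955162e-05
  1.31392195e+00 -1.25319369e+00] 0.014952543715889659
```

View pics/w4.png

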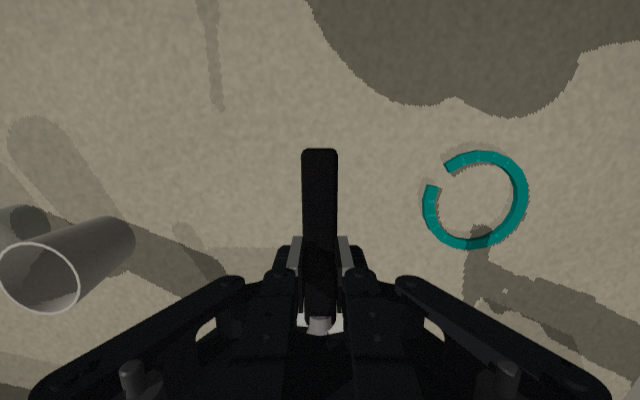

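The wrist view shows only what lies behind the pick: the handle at (320,210), the turquoise ring at (478,200) and the cup at (40,280). So the slot has to be measured from the scene and side cameras, relative to the pick tip.

```bash
python3 - <<'E'
from h import *
out=[]
for n,b in(('scene',(380,143,45,32)),('side',(285,145,37,22))):
    s=snap(n);x,y,w,h=b;g=s['image'].max(2)
    m=np.zeros_like(g);m[y:y+h,x:x+w]=(g[y:y+h,x:x+w]<45)
    nn,l,st,c=cv2.connectedComponentsWithStats(m);i=1+st[1:,4].argmax()
    ct=max(cv2.findContours((l==i).astype(np.uint8),0,1)[0],key=len)
    P=np.array([ray(s,u,v,.05)[:2] for u,v in ct[:,0]],np.float32)
    print(n,st[i],'disc ell',cv2.minEnclosingCircle(P),cv2.fitEllipse(P),np.mean([ray(s,u,v,.05) for v,u in np.argwhere(l==i)],0))
    W=world(s)
    m=(W[...,2]>.10)&(W[...,2]<.2)&(s['range_z']>0)&(abs(W[...,0]-.63)<.04)&(abs(W[...,1]-.34)<.04);p=W[m];print('col',p.mean(0),len(p))
a=lambda f,x,y,w,h,k:cv2.resize(np.load(f'pics/{f}.npz')['image'][y:y+h,x:x+w,::-1],(w*k,h*k),interpolation=cv2.INTER_CUBIC)
cv2.imwrite('pics/c5.png',np.hstack([a('scene',335,110,110,100,4)[:,:400],a('side',240,110,110,100,4)[:,:400]]))
E
```

```text
scene [386 151  32  19 408] disc ell ((0.5187025666236877, 0.31244564056396484), 0.05070658400654793) ((0.5256304740905762, 0.3088330030441284), (0.0767979696393013, 0.09421544522047043), 125.76808166503906) [0.52704727 0.30897546 0.05      ]
col [0.6377243  0.33266365 0.15172893] 268
side [294 151  19  11 157] disc ell ((0.5256069302558899, 0.3065570294857025), 0.037654418498277664) ((0.5254333019256592, 0.3055296540260315), (0.06237495690584183, 0.06998848915100098), 81.59138488769531) [0.52598143 0.30527247 0.05      ]
col [0.63127323 0.32932691 0.15032943] 134
```

View pics/c5.png

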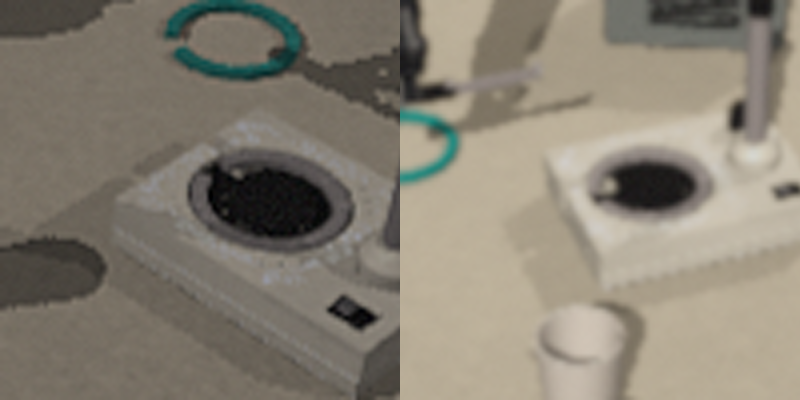

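```bash
python3 -m creep '[-0.02,-0.01,-0.005,0,0,5,1, -0.04,-0.025,-0.01,0,0,13,1, -0.065,-0.04,-0.02,0,0,21,1, -0.09,-0.055,-0.02,0,0,29,1, -0.11,-0.07,-0.02,0,0,37,1, -0.13,-0.08,-0.02,0,0,45,1, -0.149,-0.0915,-0.02,0,0,53,1, -0.149,-0.0915,-0.02,0,0,61,1, -0.149,-0.0915,-0.02,0,0,69,1, -0.149,-0.0915,-0.02,0,0,77,1, -0.149,-0.0915,-0.02,0,0,85,1, -0.149,-0.0915,-0.02,0,0,90,1, -0.149,-0.0915,-0.02,0,0,90,1, -0.149,-0.0915,-0.02,0,0,90,1]'
python3 - <<'E'
from h import *
s=snap('wrist');cv2.imwrite('pics/w6.png',s['image'][...,::-1]);o=manip.observe();print(o['tool_pos'],o['ee_rot'],o['joints'],o['width'])
E
```

```text
t: 11.0
tool_pos: [0.4698, 0.2304, 0.2042]
ee_rot: [0.615, 0.789, -0.0, -0.0]
ft_force: [-0.0, 0.1, -1.1]
width: 0.0151
finger_force: 78.8
[0.46980807 0.23041325 0.20421646] [ 6.14913627e-01  7.88594462e-01 -5.42327461e-05 -5.81855213e-05] [ 3.05168900e-01 -2.26735386e-03  1.81979798e+00  3.53497993e-05
  1.32421737e+00  5.89168145e-02] 0.015167193666685692
```

View pics/w6.png

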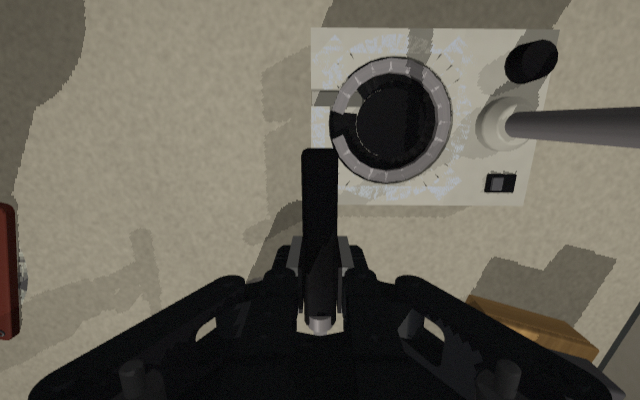

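A clear view: the base's top corners are at (311,28), (559,28) and (524,206), the slot at the front edge is around (321,98), the disc is centred at (397,118), and the ring has its gap at (343,125). The pick's butt is at (320,150).

```bash
python3 - <<'E'
from h import *
s=np.load('pics/wrist.npz');W=world(s);im=s['image'];g=cv2.cvtColor(im,cv2.COLOR_RGB2GRAY)
top=[ray(s,u,v,.05) for u,v in((311,28),(559,28),(524,206))]
print('corners',np.round(top,4).tolist())
d=top[1]-top[0];print('L',np.hypot(*d[:2]),'yaw',np.degrees(np.arctan2(d[1],d[0])));e=top[1]-top[2];print('W',np.hypot(*e[:2]),np.degrees(np.arctan2(-e[0],e[1])))
print('c est',(top[0]+top[2])/2)
# top z bias
m=(np.abs(W[...,2]-.05)<.012);m[:,:312]=0;m[207:]=0;m[:28]=0;print('ztop',np.median(W[35:55,330:400,2]),np.median(W[180:200,420:480,2]))
# disc
mk=np.zeros_like(g);mk[70:170,350:442]=(g[70:170,350:442]<38);mk=cv2.morphologyEx(mk,cv2.MORPH_OPEN,np.ones((5,5)))
nn,l,st,c=cv2.connectedComponentsWithStats(mk);i=1+st[1:,4].argmax();q=np.argwhere(l==i);P=np.array([ray(s,u,v,.05)[:2] for v,u in q],np.float32);print('disc',st[i],cv2.minEnclosingCircle(P),P.mean(0))
# slot columns
for u in (313,317,321,325):
    print(u,[int(x) for x in g[84:114,u]])
    print([int(1000*x) for x in W[84:114,u,2]])
# ring: outer circle from hue/gray
# handle edges
for v in(158,175,195):print(v,[int(x) for x in im[v,296:344].max(1)])
T=s['view']@np.r_[manip.observe()['tool_pos'],1];print('tcp cam',T,proj(s,manip.observe()['tool_pos']))
E
```

```text
corners [[0.426, 0.3743, 0.05], [0.6473, 0.4301, 0.05], [0.6903, 0.2645, 0.05]]
L 0.2282340238626888 yaw 14.169191065848842
W 0.17111888492266558 14.560796611157665
c est [0.55812245 0.31938775 0.05      ]
ztop 0.04949873884856232 0.04956651200356832
disc [ 350   74   85   96 6374] ((0.5215464234352112, 0.31156042218208313), 0.046948306262493134) [0.5242291  0.31269327]
313 [167, 167, 166, 166, 157, 136, 121, 132, 145, 147, 147, 148, 147, 147, 147, 147, 148, 146, 148, 147, 147, 150, 162, 171, 173, 173, 172, 171, 172, 172]
[49, 50, 49, 49, 50, 49, 40, 32, 20, 20, 22, 20, 22, 22, 21, 20, 22, 21, 21, 21, 21, 20, 22, 49, 48, 50, 49, 49, 50, 49]
317 [167, 167, 167, 167, 158, 137, 122, 131, 145, 148, 147, 148, 126, 96, 94, 92, 91, 91, 92, 91, 91, 92, 145, 174, 174, 174, 174, 176, 174, 175]
[47, 47, 50, 49, 49, 50, 40, 30, 21, 22, 21, 21, 21, 21, 22, 21, 22, 23, 20, 21, 20, 21, 22, 50, 49, 49, 50, 50, 49, 49]
321 [167, 167, 167, 167, 157, 136, 99, 67, 84, 92, 91, 91, 92, 93, 93, 93, 93, 93, 93, 92, 93, 92, 143, 173, 175, 174, 173, 172, 172, 171]
[48, 50, 50, 50, 48, 48, 41, 31, 21, 20, 21, 
[... 344 characters left out ...]
, 137, 137, 135, 134, 32, 13, 16, 10, 11, 16, 13, 14, 13, 8, 13, 17, 13, 13, 12, 13, 14, 15, 10, 11, 14, 12, 12, 16, 13, 10, 16, 18, 11, 9, 17, 10, 13, 14, 11, 11, 8, 106, 39, 47, 96, 118, 118]
175 [137, 137, 138, 138, 140, 83, 20, 9, 11, 10, 13, 13, 10, 8, 13, 7, 16, 13, 17, 12, 13, 10, 5, 11, 14, 11, 16, 11, 13, 14, 14, 9, 13, 13, 16, 12, 12, 10, 13, 8, 13, 12, 168, 170, 170, 170, 171, 171]
195 [139, 141, 142, 142, 142, 113, 29, 10, 10, 5, 13, 10, 18, 20, 9, 13, 9, 14, 12, 14, 13, 10, 16, 10, 19, 15, 16, 13, 14, 10, 14, 3, 9, 13, 11, 10, 16, 13, 8, 13, 12, 45, 149, 151, 152, 153, 152, 152]
tcp cam [-4.77376847e-04  2.74058377e-02  1.55272946e-01  1.00000000e+00] [318.67456478 251.40036026]
```

```bash
python3 - <<'E'
from h import *
s=np.load('pics/wrist.npz');g=cv2.cvtColor(s['image'],cv2.COLOR_RGB2GRAY)
a=[ray(s,u,89.3,.05) for u in(313,325)];b=[ray(s,u,106.2,.05) for u in(313,325)]
print('slot',np.round(a,4).tolist(),np.round(b,4).tolist())
M=(np.array(a)+b)/2
c=np.array([.5581,.3194]);
for y in(14.2,14.5):
    t=np.radians(y);R=np.array([[np.cos(t),-np.sin(t)],[np.sin(t),np.cos(t)]]);print(y,[(R.T@(m[:2]-c)).round(4).tolist() for m in list(a)+list(b)+list(M)])
    print('ring gap +y end px', (R.T@(ray(s,343,113,.05)[:2]-c)).round(4),(R.T@(ray(s,342,136,.05)[:2]-c)).round(4),'outer left/right/bottom',[(R.T@(ray(s,*p,.05)[:2]-c)).round(4).tolist() for p in((331,118),(453,120),(390,183),(393,57))])
# edges, line fit of front edge & top edge via subpixel
def edge(pts):
    P=np.array([ray(s,u,v,.05)[:2] for u,v in pts],np.float32);v=cv2.fitLine(P,cv2.DIST_HUBER,0,.01,.01).ravel();return v,np.degrees(np.arctan2(v[1],v[0]))
te=[(u,10+int(np.argmax(np.diff(g[10:45,u].astype(int))))+.5) for u in range(320,400,5)];print('top',te[:3],edge(te))
fe=[(295+int(np.argmax(np.diff(g[v,295:325].astype(int))))+.5,v) for v in list(range(32,85,4))+list(range(110,140,4))];print('front',fe[::6],edge(fe))
be=[(u,195+int(np.argmin(np.diff(g[195:220,u].astype(int))))+.5) for u in range(400,520,8)];print('bot',be[::5],edge(be))
E
```

```text
slot [[0.4403, 0.3235, 0.05], [0.4516, 0.3263, 0.05]] [[0.4441, 0.3083, 0.05], [0.4555, 0.3112, 0.05]]
14.2 [[-0.1132, 0.0328], [-0.1015, 0.0328], [-0.1133, 0.0173], [-0.1014, 0.0172], [-0.1132, 0.025], [-0.1015, 0.025]]
ring gap +y end px [-0.0836  0.0108] [-0.0841 -0.0114] outer left/right/bottom [[-0.0954, 0.0061], [0.0263, 0.0041], [-0.0323, -0.0601], [-0.0375, 0.0613]]
14.5 [[-0.113, 0.0334], [-0.1013, 0.0334], [-0.1132, 0.0178], [-0.1014, 0.0178], [-0.1131, 0.0256], [-0.1014, 0.0256]]
ring gap +y end px [-0.0835  0.0113] [-0.0842 -0.011 ] outer left/right/bottom [[-0.0954, 0.0066], [0.0264, 0.0039], [-0.0326, -0.0599], [-0.0372, 0.0615]]
top [(320, 26.5), (325, 26.5), (330, 26.5)] (array([0.9733068 , 0.22950792, 0.46722573, 0.38552222], dtype=float32), np.float32(13.268103))
front [(310.5, 32), (310.5, 56), (310.5, 80), (310.5, 126)] (array([ 0.23626558, -0.9716885 ,  0.4366605 ,  0.3283388 ], dtype=float32), np.float32(-76.33376))
bot [(400, 204.5), (440, 205.5), (480, 205.5)] (array([0.9715196 , 0.23695914, 0.616843  , 0.2468092 ], dtype=float32), np.float32(13.707135))
```

```bash
python3 -m creep '[0.01,-0.017,0,0,0,-5,1, 0.025,-0.04,0,0,0,-13,1, 0.04,-0.065,0,0,0,-21,1, 0.055,-0.09,0,0,0,-29,1, 0.07,-0.115,0,0,0,-37,1, 0.082,-0.135,0,0,0,-45,1, 0.0896,-0.1471,0,0,0,-53,1, 0.0896,-0.1471,0,0,0,-61,1, 0.0896,-0.1471,0,0,0,-69,1, 0.0896,-0.1471,0.02,0,0,-77,1, 0.0896,-0.1471,0.05,0,0,-85,1, 0.0896,-0.1471,0.08,0,0,-90,1, 0.0896,-0.1471,0.11,0,0,-90,1, 0.0896,-0.1471,0.14,0,0,-90,1, 0.0896,-0.1471,0.16,0,0,-90,1, 0.0896,-0.1471,0.175,0,0,-90,1, 0.0896,-0.1471,0.175,0,0,-90,1, 0.0896,-0.1471,0.175,0,0,-90,1, 0.0896,-0.1471,0.175,0,0,-90,1]'
python3 - <<'E'
from h import *
w=np.load('pics/wrist.npz');p=ray(w,320,149.5,.2042+.0085);print('butt dist',p-[.4698,.2304,.2127],np.hypot(*(p-[.4698,.2304,.2127])[:2]))
o=manip.observe();print(o['tool_pos'],o['ee_rot'])
for n in('side','scene'):
    s=snap(n);W=world(s);t=np.radians(13.9);d=np.array([np.cos(t),np.sin(t)]);q=W[...,:2]-o['tool_pos'][:2];al=q@d;pe=q@[-d[1],d[0]]
    for lo,hi in((.05,.075),(.075,.1),(.1,.118),(.118,.13)):
        m=(al>lo)&(al<hi)&(abs(pe)<.012)&(W[...,2]>.012)&(W[...,2]<.06);x=W[m];print(n,lo,m.sum(),np.percentile(x[:,2],[10,50,90]).round(4) if m.sum() else '',np.median(pe[m]).round(4) if m.sum() else '')
    cv2.imwrite(f'pics/{n}7.png',s['image'][...,::-1])
a=lambda f,x,y,w,h,k:cv2.resize(np.load(f'pics/{f}.npz')['image'][y:y+h,x:x+w,::-1],(w*k,h*k),interpolation=cv2.INTER_CUBIC)
cv2.imwrite('pics/c7.png',np.hstack([a('scene',345,110,80,100,5),a('side',240,110,80,100,5)]))
E
```

```text
t: 12.95
tool_pos: [0.3063, 0.2824, 0.0304]
ee_rot: [-0.122, 0.993, 0.0, 0.001]
ft_force: [0.6, 0.0, -0.0]
width: 0.0151
finger_force: 78.7
butt dist [-0.01294124  0.05411309  0.        ] 0.055639039409133624
[0.30629275 0.28238842 0.03043518] [-1.22116468e-01  9.92515268e-01  4.33780230e-04  9.06681747e-04]
side 0.05 18 [0.0269 0.0317 0.0362] -0.0022
side 0.075 20 [0.0275 0.0315 0.0347] -0.001
side 0.1 12 [0.0281 0.0323 0.0344] -0.0028
side 0.118 11 [0.0281 0.0326 0.0395] -0.0048
scene 0.05 25 [0.0244 0.0307 0.034 ] -0.0003
scene 0.075 21 [0.0251 0.0298 0.0325] -0.0002
scene 0.1 18 [0.0264 0.0313 0.0333] -0.0019
scene 0.118 9 [0.0261 0.0328 0.0372] -0.0002
```

View pics/c7.png

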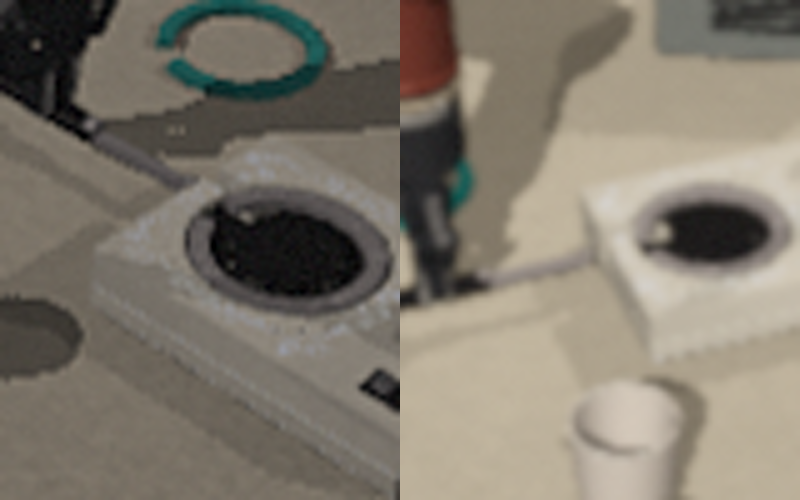

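The pick is level (shank top z≈0.032) and lined up with the slot. Inserting.

```bash
python3 -m creep '[-0.008,0,0,0,0,0,1, -0.018,0,0,0,0,0,1, -0.028,0,0,0,0,0,1, -0.036,0,0,0,0,0,1, -0.036,0,0,0,0,0,1]'; python3 -m creep '[-0.008,0,0,0,0,0,1, -0.016,0,0,0,0,0,1, -0.0235,0,0,0,0,0,1, -0.0235,0,0,0,0,0,1, -0.0235,0,0,0,0,0,1]'
```

```text
t: 13.55
tool_pos: [0.3419, 0.2909, 0.0296]
ee_rot: [-0.122, 0.993, 0.0, 0.001]
ft_force: [-0.1, -0.1, -0.7]
width: 0.0151
finger_force: 78.7
t: 14.05
tool_pos: [0.3632, 0.2962, 0.0292]
ee_rot: [-0.122, 0.993, -0.0, -0.0]
ft_force: [0.3, -0.9, -1.4]
width: 0.015
finger_force: 78.7
```

```bash
python3 -m creep '[0,0,-0.004,0,0,0,1, 0,0,-0.008,0,0,0,1, 0,0,-0.012,0,0,0,1, 0,0,-0.016,0,0,0,1, 0,0,-0.02,0,0,0,1, 0,0,-0.025,0,0,0,1, 0,0,-0.03,0,0,0,1, 0,0,-0.034,0,0,0,1, 0,0,-0.034,0,0,0,1]'
python3 - <<'E'
from h import *
for n in('side','scene'):snap(n)
a=lambda f,x,y,w,h,k:cv2.resize(np.load(f'pics/{f}.npz')['image'][y:y+h,x:x+w,::-1],(w*k,h*k),interpolation=cv2.INTER_CUBIC)
cv2.imwrite('pics/c8.png',np.hstack([a('scene',350,100,80,90,5),a('side',250,110,80,90,5)]))
E
```

```text
t: 14.95
tool_pos: [0.3636, 0.2965, 0.0641]
ee_rot: [-0.122, 0.993, 0.0, 0.001]
ft_force: [0.0, 0.0, -1.5]
width: 0.0147
finger_force: 78.7
```

View pics/c8.png

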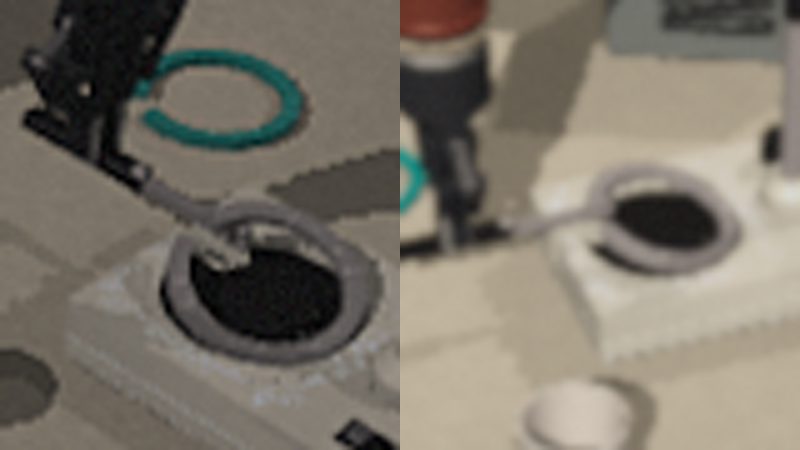

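The crop shows the ring's +y end up on the shank, hooked behind the tip (scene crop (225,235), side crop (600,210)). I have used my picture allowance, so from here I'll check numerically. Next I draw the ring forward so its ends come over the rim, then lower it.

```bash
cat > ring.py <<'E'
from h import *
# grey steel ring points above the base top: print in base frame
def ringpts(n,zmin=.0535):
    s=snap(n);W=world(s);t=np.radians(13.9);R=np.array([[np.cos(t),-np.sin(t)],[np.sin(t),np.cos(t)]])
    q=(W[...,:2]-[.5581,.3194])@R
    m=(W[...,2]>zmin)&(W[...,2]<.1)&(q[...,0]>-.13)&(q[...,0]<.04)&(abs(q[...,1])<.075)&(s['range_z']>0)
    return np.c_[q[m],W[m][:,2]]
if __name__=='__main__':
    for n in('scene','side'):
        p=ringpts(n,.046)
        c=p[:,:2]-[-.035-.012,0];a=np.degrees(np.arctan2(c[:,1],c[:,0]));r=np.hypot(*c.T)
        print(n)
        for k in range(-180,180,30):
            m=(a>=k)&(a<k+30)&(r>.036)&(p[:,2]>.052);print(k,m.sum(),p[m].mean(0).round(4) if m.sum() else '', r[m].mean().round(4) if m.sum() else '')
E
python3 -m creep '[0.003,0,0,0,0,0,1, 0.006,0,0,0,0,0,1, 0.009,0,0,0,0,0,1, 0.012,0,0,0,0,0,1, 0.015,0,0,0,0,0,1, 0.018,0,0,0,0,0,1, 0.018,0,0,0,0,0,1]'; python3 ring.py
```

```text
t: 15.75
tool_pos: [0.3451, 0.2918, 0.0632]
ee_rot: [-0.122, 0.993, -0.0, -0.0]
ft_force: [-0.7, 0.7, -1.4]
width: 0.0151
finger_force: 78.7
scene
-180 13 [-0.092  -0.0187  0.0709] 0.0488
-150 29 [-0.0811 -0.0357  0.0693] 0.0499
-120 48 [-0.06   -0.0498  0.0618] 0.0522
-90 36 [-0.0339 -0.0505  0.0558] 0.0527
-60 19 [-0.0078 -0.0449  0.0535] 0.06
-30 4 [ 0.0006 -0.0136  0.0523] 0.05
0 17 [0.0073 0.0157 0.0536] 0.0573
30 41 [-0.004   0.0418  0.0573] 0.0606
60 46 [-0.0324  0.0544  0.0648] 0.057
90 45 [-0.0606  0.0519  0.0712] 0.0543
120 45 [-0.0824  0.0353  0.0735] 0.0505
150 59 [-0.1025  0.0201  0.0682] 0.0593
side
-180 19 [-0.0991 -0.019   0.0639] 0.056
-150 41 [-0.0901 -0.0453  0.0632] 0.0632
-120 38 [-0.0632 -0.0542  0.0607] 0.0571
-90 24 [-0.0325 -0.0567  0.057 ] 0.0593
-60 41 [ 0.0059 -0.0536  0.0542] 0.0761
-30 15 [ 0.0129 -0.0196  0.0547] 0.064
0 32 [0.0151 0.02   0.0551] 0.0659
30 43 [0.0039 0.0465 0.0571] 0.0697
60 31 [-0.032   0.0545  0.0633] 0.0573
90 26 [-0.0616  0.0529  0.0681] 0.0555
120 28 [-0.0886  0.0481  0.0671] 0.0642
150 43 [-0.106   0.0179  0.0671] 0.062
```

```bash
python3 -m creep '[0.003,0,0,0,0,0,1, 0.003,0,0.004,0,0,0,1, 0.003,0,0.008,0,0,0,1, 0.003,0,0.012,0,0,0,1, 0.003,0,0.016,0,0,0,1, 0.003,0,0.02,0,0,0,1, 0.003,0,0.025,0,0,0,1, 0.003,0,0.03,0,0,0,1, 0.003,0,0.034,0,0,0,1, 0.003,0,0.034,0,0,0,1]'; python3 ring.py
```

```text
t: 16.85
tool_pos: [0.3423, 0.2908, 0.0286]
ee_rot: [-0.122, 0.993, -0.0, -0.001]
ft_force: [-0.1, 0.3, -0.8]
width: 0.015
finger_force: 78.7
scene
-180 13 [-0.093  -0.0193  0.0608] 0.05
-150 29 [-0.0824 -0.0359  0.0584] 0.0509
-120 30 [-0.06   -0.0488  0.0566] 0.0511
-90 26 [-0.0353 -0.0494  0.0539] 0.0513
-60 13 [-0.0077 -0.0437  0.0528] 0.0592
-30 0  
0 7 [0.0021 0.0175 0.0531] 0.0527
30 14 [-0.0059  0.0477  0.0537] 0.0632
60 34 [-0.0318  0.0552  0.055 ] 0.0579
90 39 [-0.0611  0.0533  0.0577] 0.0558
120 37 [-0.0838  0.0367  0.0599] 0.0526
150 27 [-0.0959  0.0171  0.0601] 0.0521
side
-180 19 [-0.1005 -0.0184  0.0577] 0.0571
-150 40 [-0.0899 -0.0424  0.0581] 0.0608
-120 33 [-0.063  -0.0557  0.0556] 0.0584
-90 27 [-0.0309 -0.0561  0.0553] 0.059
-60 35 [ 0.005  -0.05    0.0541] 0.0727
-30 15 [ 0.0178 -0.0165  0.0538] 0.0673
0 19 [0.0127 0.0181 0.0539] 0.063
30 35 [0.0054 0.0492 0.0541] 0.0727
60 27 [-0.0315  0.0553  0.0564] 0.0582
90 23 [-0.0606  0.0558  0.0581] 0.0579
120 27 [-0.0875  0.0445  0.059 ] 0.0609
150 21 [-0.1003  0.0147  0.0606] 0.0559
```

```bash
python3 -m creep '[0.006,0,0,0,0,0,1, 0.016,0,0,0,0,0,1, 0.03,0,0,0,0,0,1, 0.045,0,0,0,0,0,1, 0.06,0,0,0,0,0,1, 0.06,0,0.01,0,0,0,1, 0.06,0,0.02,0,0,0,1, 0.06,0,0.0255,0,0,0,1, 0.06,0,0.0255,0,0,0,1, 0.06,0,0.0255,0,0,0,1, 0.06,0,0.0255,0,0,0,0.3, 0.06,0,0.0255,0,0,0,0.3, 0.06,0,0.0255,0,0,0,0.3, 0.06,0,0.0,0,0,0,0.3, 0.06,0,-0.05,0,0,0,0.3, 0.06,0,-0.1,0,0,0,0.3, 0.06,0,-0.15,0,0,0,0.3, 0.06,0,-0.17,0,0,0,0.3]'; python3 ring.py; python3 -c "
from h import *
o=manip.observe();print(o['tool_pos'],o['joints'],o['width'])
s=np.load('pics/side.npz');W=world(s);t=np.radians(13.9);d=np.array([np.cos(t),np.sin(t)]);q=W[...,:2]-[.284,.277];al=q@d;pe=q@[-d[1],d[0]]
m=(al>-.07)&(al<.14)&(abs(pe)<.015)&(W[...,2]>.005)&(W[...,2]<.03);print('pick',m.sum(),al[m].min(),al[m].max(),W[m][:,2].max())"
```

```text
t: 18.75
tool_pos: [0.2868, 0.278, 0.2044]
ee_rot: [-0.122, 0.993, 0.002, 0.004]
ft_force: [0.7, 0.5, -0.1]
width: 0.0301
finger_force: 0.0
scene
-180 12 [-0.093  -0.0195  0.0613] 0.0501
-150 30 [-0.0824 -0.0365  0.0587] 0.0515
-120 33 [-0.0592 -0.0493  0.056 ] 0.0513
-90 23 [-0.0342 -0.0506  0.0541] 0.0527
-60 7 [-0.0052 -0.0467  0.054 ] 0.0634
-30 2 [ 0.0346 -0.0261  0.0529] 0.0869
0 6 [0.0036 0.0133 0.0526] 0.0529
30 17 [-0.0096  0.0403  0.0536] 0.0559
60 33 [-0.0321  0.0558  0.0549] 0.0584
90 38 [-0.0618  0.0536  0.0574] 0.0562
120 40 [-0.0844  0.0386  0.059 ] 0.0544
150 26 [-0.0957  0.0163  0.0605] 0.0516
side
-180 15 [-0.0984 -0.0196  0.0585] 0.0555
-150 44 [-0.0897 -0.0452  0.0575] 0.0628
-120 29 [-0.0648 -0.0547  0.0567] 0.058
-90 25 [-0.0325 -0.0571  0.0552] 0.0597
-60 34 [ 0.0054 -0.0515  0.054 ] 0.0741
-30 16 [ 0.0193 -0.0248  0.0535] 0.0713
0 19 [0.0129 0.0164 0.0548] 0.063
30 33 [0.0062 0.0487 0.054 ] 0.0727
60 27 [-0.0314  0.0563  0.0564] 0.0592
90 25 [-0.0633  0.0554  0.0584] 0.0585
120 26 [-0.0906  0.0422  0.059 ] 0.0615
150 19 [-0.0991  0.0158  0.0608] 0.0549
[0.28688301 0.27805328 0.20315793] [ 5.71750622e-01 -3.38365653e-01  2.11324407e+00 -1.09030667e-05
  1.35884755e+00 -1.24329417e+00] 0.029864934001610877
pick 159 -0.0660758784184888 0.12919622115902363 0.01773914561104184
```

```bash
python3 -m creep '[-0.02,-0.01,0,0,0,5,0.3, -0.04,-0.025,0,0,0,13,0.3, -0.065,-0.04,0,0,0,21,0.3, -0.09,-0.055,0,0,0,29,0.3, -0.11,-0.07,0,0,0,37,0.2, -0.13,-0.08,0,0,0,45,0, -0.154,-0.098,0,0,0,53,0, -0.154,-0.098,0,0,0,61,0, -0.154,-0.098,0,0,0,69,0, -0.154,-0.098,0,0,0,77,0, -0.154,-0.098,0,0,0,85,0, -0.154,-0.098,0,0,0,93,0, -0.154,-0.098,0,0,0,101,0, -0.154,-0.098,0,0,0,109,0, -0.154,-0.098,0,0,0,115,0, -0.154,-0.098,0,0,0,115,0, -0.154,-0.098,0,0,0,115,0]'
cat > rw.py <<'E'
from h import *
from scipy.optimize import least_squares
s=snap('wrist');W=world(s);o=manip.observe();print(o['tool_pos'],o['ee_rot'],o['width'])
cv2.imwrite('pics/rw.png',s['image'][...,::-1])
t=np.radians(13.9);R=np.array([[np.cos(t),-np.sin(t)],[np.sin(t),np.cos(t)]]);c0=np.array([.5581,.3194])
q=(W[...,:2]-c0)@R
roi=(q[...,0]>-.13)&(q[...,0]<.035)&(abs(q[...,1])<.08)&(s['range_z']>0)
# plane-tilted ring: rim points well above base top at front half
m=roi&(W[...,2]>.0545)&(W[...,2]<.064);p=np.c_[q[m],W[m][:,2]]
print('n',len(p))
f=lambda v:(np.hypot(p[:,0]-v[0],p[:,1]-v[1])-v[2])
r=least_squares(f,[-.046,0,.0535],loss='soft_l1',f_scale=.004);print('circle base frame',r.x.round(4),np.std(f(r.x)))
cx,cy=r.x[:2];a=np.degrees(np.arctan2(p[:,1]-cy,p[:,0]-cx));rr=np.hypot(p[:,0]-cx,p[:,1]-cy)
for k in range(-180,180,15):
    w=(a>=k)&(a<k+15)
    if w.sum()>8:print(k,w.sum(),np.percentile(rr[w],[3,50,97]).round(4),np.median(p[w,2]).round(4))
aw=a%360;print('gap ends',np.sort(aw[(aw<180)&(rr<.062)])[-10::3],np.sort(aw[(aw>180)&(rr<.062)])[:10:3])
E
python3 rw.py
```

```text
t: 20.55
tool_pos: [0.457, 0.2185, 0.1977]
ee_rot: [0.771, 0.637, -0.001, -0.0]
ft_force: [0.7, -0.5, -0.0]
width: 0.0427
finger_force: 0.0
[0.45719018 0.21859511 0.19805027] [ 7.70825244e-01  6.37045934e-01 -8.82308789e-04 -3.78181026e-04] 0.04306992422566569
n 2763
circle base frame [-0.0483  0.0024  0.0537] 0.0035321697261910014
-165 153 [0.0479 0.0537 0.0595] 0.0617
-150 191 [0.048  0.0539 0.0593] 0.061
-135 186 [0.0479 0.0538 0.0594] 0.0595
-120 179 [0.0479 0.0537 0.0593] 0.0581
-105 175 [0.0479 0.0539 0.0593] 0.0563
-90 108 [0.0481 0.0534 0.0593] 0.0551
-75 13 [0.0486 0.0541 0.059 ] 0.0546
45 30 [0.0471 0.0526 0.058 ] 0.0549
60 183 [0.0479 0.0533 0.0593] 0.0554
75 258 [0.0479 0.0541 0.0595] 0.0566
90 255 [0.0479 0.0541 0.0596] 0.0583
105 247 [0.048  0.0538 0.0592] 0.0598
120 235 [0.0479 0.0539 0.059 ] 0.0611
135 227 [0.0478 0.0539 0.0592] 0.0621
150 208 [0.0479 0.0537 0.0592] 0.0626
165 113 [0.0479 0.0532 0.0596] 0.0626
gap ends [172.75995781 173.11562517 173.39370046 173.89449504] [198.00911694 198.7885694  198.82446391 199.50082862]
```

```bash
python3 -m creep '[0.04,-0.007,0,0,0,3.2,0.2, 0.08,-0.014,0.03,0,0,3.2,0.2, 0.103,-0.0184,0.07,0,0,3.2,0.2, 0.103,-0.0184,0.11,0,0,3.2,0.2, 0.103,-0.0184,0.13,0,0,3.2,0.2, 0.103,-0.0184,0.14,0,0,3.2,0.2, 0.103,-0.0184,0.146,0,0,3.2,0.2, 0.103,-0.0184,0.146,0,0,3.2,0.2, 0.103,-0.0184,0.146,0,0,3.2,0.2]'; python3 - <<'E'
from h import *
o=manip.observe();print(o['tool_pos'],o['ee_rot'],np.degrees(2*np.arctan2(o['ee_rot'][1],o['ee_rot'][0])))
E
```

```text
t: 21.5
tool_pos: [0.4604, 0.3238, 0.0548]
ee_rot: [0.789, 0.614, 0.001, 0.0]
ft_force: [0.2, 0.1, -0.8]
width: 0.0345
finger_force: 0.0
[0.46042873 0.32376971 0.05478591] [7.89085736e-01 6.14281756e-01 1.25315501e-03 2.35192926e-04] 75.7995723936231
```

```bash
python3 -m creep '[0,-0.0015,0,0,0,0,0.3, 0,-0.0015,0.0005,0,0,0,0.5, 0,-0.0015,0.0005,0,0,0,0.7, 0,-0.0015,0.0005,0,0,0,1, 0,-0.0015,0.0005,0,0,0,1, 0,-0.0015,0.0005,0,0,0,1, 0,-0.0015,0.0005,0,0,0,1, 0,-0.0015,0.0005,0,0,0,1]' 60
```

```text
t: 22.3
tool_pos: [0.4581, 0.3239, 0.053]
ee_rot: [0.789, 0.614, 0.0, 0.0]
ft_force: [0.7, 0.5, -0.0]
width: 0.0106
finger_force: 57.5
```

```bash
python3 -m creep '[0,0,-0.005,0,0,0,1, 0,0,-0.012,0,0,0,1, 0,0,-0.025,0,0,0,1, 0,0,-0.045,0,0,0,1, 0,0,-0.07,0,0,0,1, 0,0,-0.1,0,0,0,1, 0,0,-0.13,0,0,0,1, 0,0,-0.145,0,0,0,1, 0,0,-0.15,0,0,0,1, 0,0,-0.15,0,0,0,1]'
cat > pl.py <<'E'
from h import *
o=manip.observe();p0=o['tool_pos'];y=2*np.arctan2(o['ee_rot'][1],o['ee_rot'][0]);d=-np.array([np.cos(y-np.pi/2),np.sin(y-np.pi/2)])*-1
print(p0,np.degrees(y),o['width'],o['finger_force'],o['joints'][5])
c=p0[:2]+.0537*d
for n in('scene','side'):
    s=snap(n);W=world(s);q=W[...,:2]-c;r=np.hypot(q[...,0],q[...,1]);al=q@d
    m=(s['range_z']>0)&(r<.064)&(r>.043)&(al>-.02)&(abs(W[...,2]-p0[2])<.035);p=W[m]
    A=np.c_[q[m],np.ones(m.sum())];w=np.ones(len(p),bool)
    for _ in range(4):
        k=np.linalg.lstsq(A[w],p[w,2],rcond=None)[0];w=abs(A@k-p[:,2])<.006
    e=np.array([-d[1],d[0]]);print(n,w.sum(),'slope radial-in deg',np.degrees(np.arctan(k[:2]@d)).round(2),'tangential',np.degrees(np.arctan(k[:2]@e)).round(2),'z centre-tcp',(k[2]-p0[2]).round(4),'centroid',p[w].mean(0).round(3),'c',c.round(3))
E
python3 pl.py
```

```text
t: 23.3
tool_pos: [0.4576, 0.3238, 0.2029]
ee_rot: [0.789, 0.614, 0.0, -0.0]
ft_force: [0.2, -0.6, -1.4]
width: 0.0103
finger_force: 57.8
[0.45764963 0.3237854  0.20287308] 75.80381169481171 0.010301197706685191 57.815719130885554 0.7227586363863183
scene 319 slope radial-in deg -7.57 tangential -1.73 z centre-tcp 0.0017 centroid [0.539 0.3   0.201] c [0.51  0.311]
side 168 slope radial-in deg -5.81 tangential -2.05 z centre-tcp 0.0009 centroid [0.53  0.301 0.202] c [0.51  0.311]
```

```bash
python3 -c "
from scipy.spatial.transform import Rotation as R
for a in(0,8,16,24.2):print((R.from_rotvec([0,0,a],degrees=True)*R.from_rotvec([-6.5*min(a/16,1),1.9*min(a/16,1),0],degrees=True)).as_rotvec(degrees=True).round(2))"
```

```text
[0. 0. 0.]
[-3.31  0.72  8.  ]
[-6.72  0.98 15.98]
[-6.8   0.5  24.17]
```

```bash
python3 -m creep '[-0.008,0.0024,0,-0.5,0.1,1,1, -0.024,0.0073,0,-1.6,0.4,4,1, -0.05,0.0153,0,-3.31,0.72,8,1, -0.085,0.026,0,-5,0.85,12,1, -0.125,0.0382,0,-6.72,0.98,15.98,1, -0.165,0.0504,0,-6.8,0.75,20,1, -0.205,0.0626,0,-6.8,0.5,24.17,1, -0.245,0.0749,0,-6.8,0.5,24.17,1, -0.285,0.0871,0,-6.8,0.5,24.17,1, -0.325,0.0993,0,-6.8,0.5,24.17,1, -0.365,0.1115,0,-6.8,0.5,24.17,1, -0.405,0.1238,0,-6.8,0.5,24.17,1, -0.44,0.1345,0,-6.8,0.5,24.17,1, -0.47,0.1436,0,-6.8,0.5,24.17,1, -0.495,0.1513,0,-6.8,0.5,24.17,1, -0.51,0.1559,0,-6.8,0.5,24.17,1, -0.5183,0.1584,0,-6.8,0.5,24.17,1, -0.5183,0.1584,0,-6.8,0.5,24.17,1, -0.5183,0.1584,0,-6.8,0.5,24.17,1]'; python3 pl.py
python3 - <<'E'
from h import *
S=np.load('pics/scene.npz')
for n in('scene','side'):
    s=np.load(f'pics/{n}.npz');W=world(s)
    a=np.radians(7);R=np.array([[np.cos(a),-np.sin(a)],[np.sin(a),np.cos(a)]]);q=(W[...,:2]-[.526,-.251])@R
    m=(W[...,2]>-.002)&(W[...,2]<.009)&(abs(q)<.079).all(-1)&(s['range_z']>0)
    print(n,'floor z',np.median(W[m][:,2]),m.sum())
    w=(W[...,2]>.012)&(W[...,2]<.024)&(np.abs(q).max(-1)<.2)&(s['range_z']>0)
    for k,ax in((0,'x'),(1,'y')):
        mm=w&(abs(q[...,1-k])<.06);h=np.histogram(q[mm][:,k],bins=np.arange(-.12,.16,.004));print(ax,[(round(float(e),3),int(c)) for c,e in zip(h[0],h[1]) if c>5])
E
```

```text
t: 25.3
tool_pos: [0.484, -0.2166, 0.2024]
ee_rot: [0.899, 0.435, 0.039, 0.043]
ft_force: [-0.4, 1.3, -1.3]
width: 0.0104
finger_force: 57.8
[ 0.48404366 -0.21662681  0.20240272] 51.61971405594061 0.010428498276799193 57.842321224015905 0.07745894942293644
scene 484 slope radial-in deg -0.68 tangential -0.66 z centre-tcp 0.0074 centroid [ 0.553 -0.263  0.209] c [ 0.526 -0.25 ]
side 360 slope radial-in deg 0.1 tangential -0.06 z centre-tcp 0.0088 centroid [ 0.543 -0.27   0.211] c [ 0.526 -0.25 ]
scene floor z 0.002886459085674531 2909
x [(-0.08, 47), (-0.076, 53), (0.088, 45), (0.092, 72), (0.116, 42), (0.12, 20), (0.124, 44), (0.128, 45), (0.14, 49), (0.144, 74)]
y [(-0.092, 35), (-0.088, 45), (0.08, 49), (0.084, 25)]
side floor z 0.004625364331243498 2092
x [(-0.08, 48), (-0.076, 13), (0.088, 41), (0.092, 19), (0.104, 20), (0.112, 9), (0.116, 18), (0.14, 47), (0.144, 20)]
y [(-0.096, 12), (-0.092, 69), (-0.088, 18), (0.076, 38), (0.08, 45)]
```

```bash
python3 -c "
from h import *
from scipy.spatial.transform import Rotation as R
o=manip.observe();r=R.from_quat(o['ee_rot']).inv()
print(o['tool_pos'])
for D in(0,.05,.1,.15,.18,.19,.196,.199):print(D,r.apply([.006,-.003,-D]).round(4))
print('unit down',r.apply([0,0,-1]).round(4))"
```

```text
[ 0.48426161 -0.21639455  0.20267241]
0 [0.0014 0.0065 0.0008]
0.05 [-0.0003  0.0009  0.0504]
0.1 [-0.002  -0.0047  0.1001]
0.15 [-0.0036 -0.0104  0.1497]
0.18 [-0.0046 -0.0138  0.1795]
0.19 [-0.005  -0.0149  0.1895]
0.196 [-0.0052 -0.0156  0.1954]
0.199 [-0.0053 -0.0159  0.1984]
unit down [-0.0333 -0.1127  0.9931]
```

```bash
python3 -m creep '[0.0006,0.0035,0.02,0,0,0,1, -0.0003,0.0009,0.0504,0,0,0,1, -0.0012,-0.002,0.075,0,0,0,1, -0.002,-0.0047,0.1001,0,0,0,1, -0.0028,-0.0075,0.125,0,0,0,1, -0.0036,-0.0104,0.1497,0,0,0,1, -0.0042,-0.0122,0.166,0,0,0,1, -0.0046,-0.0138,0.1795,0,0,0,1, -0.005,-0.0149,0.1895,0,0,0,1, -0.005,-0.0149,0.1895,0,0,0,1, -0.005,-0.0149,0.1895,0,0,0,1]'; python3 pl.py
```

```text
t: 26.5
tool_pos: [0.4907, -0.2207, 0.0133]
ee_rot: [0.899, 0.435, 0.04, 0.044]
ft_force: [0.6, -0.0, -1.0]
width: 0.0105
finger_force: 57.9
[ 0.49070202 -0.22073561  0.01327847] 51.61961974389508 0.010463101352811038 57.85593406559201 0.06532358473596472
scene 412 slope radial-in deg -0.83 tangential -0.56 z centre-tcp 0.0074 centroid [ 0.558 -0.268  0.02 ] c [ 0.533 -0.254]
side 306 slope radial-in deg 1.0 tangential -0.09 z centre-tcp 0.0088 centroid [ 0.55  -0.274  0.023] c [ 0.533 -0.254]
```

Level and about 9 mm above the floor. I'll lower slowly to contact.

```bash
for i in 1; do python3 -m creep '[-0.0001,-0.0003,0.003,0,0,0,1, -0.0002,-0.0007,0.006,0,0,0,1, -0.0003,-0.0008,0.0075,0,0,0,1, -0.0003,-0.0008,0.0075,0,0,0,1, -0.0003,-0.0008,0.0075,0,0,0,1]'; done
```

```text
t: 27.1
tool_pos: [0.4905, -0.2209, 0.0058]
ee_rot: [0.899, 0.434, 0.04, 0.044]
ft_force: [-1.9, 0.5, 5.0]
width: 0.0104
finger_force: 60.9
```

```bash
python3 -m creep '[0,-0.0001,0.001,0,0,0,1, 0,-0.0001,0.001,0,0,0,1]'
```

```text
t: 27.3
tool_pos: [0.4906, -0.2209, 0.0056]
ee_rot: [0.899, 0.435, 0.04, 0.044]
ft_force: [-6.8, 4.0, 14.5]
width: 0.0105
finger_force: 65.1
```

```bash
python3 -m creep '[0,0,-0.001,0,0,0,1, 0,0,-0.001,0,0,0,0.8, 0,0,-0.001,0,0,0,0.6, 0,0,-0.001,0,0,0,0.45, 0,0,-0.001,0,0,0,0.45, 0,0,-0.001,0,0,0,0.45, 0,0,-0.001,0,0,0,0.45, 0.0003,0.001,-0.01,0,0,0,0.45, 0.001,0.0034,-0.03,0,0,0,0.45, 0.0023,0.0079,-0.07,0,0,0,0.45, 0.004,0.0136,-0.12,0,0,0,0.45, 0.005,0.017,-0.15,0,0,0,0.45, 0.005,0.017,-0.15,0,0,0,0.45]'
python3 - <<'E'
from h import *
c=np.array([.5325,-.2542])
for n in('scene','side','wrist'):
    s=snap(n);W=world(s);q=W[...,:2]-c;r=np.hypot(q[...,0],q[...,1])
    m=(s['range_z']>0)&(r<.075)&(W[...,2]>.0085)&(W[...,2]<.03);p=W[m]
    if m.sum()<50:print(n,m.sum());continue
    k=np.linalg.lstsq(np.c_[q[m],np.ones(len(p))],p[:,2],rcond=None)[0];(x,y),R=cv2.minEnclosingCircle(p[:,:2].astype(np.float32))
    print(n,m.sum(),'slopes deg',np.degrees(k[:2]).round(2),'z',k[2].round(4),np.percentile(p[:,2],[2,98]).round(4),'circle',round(x,4),round(y,4),round(R,4))
# pick & bystanders vs start
o=manip.observe();print(o['tool_pos'],o['width'],o['ft_force'])
s=np.load('pics/side.npz');W=world(s);t=np.radians(13.9);d=np.array([np.cos(t),np.sin(t)]);q=W[...,:2]-[.284,.277];al=q@d;pe=q@[-d[1],d[0]]
m=(al>-.07)&(al<.14)&(abs(pe)<.015)&(W[...,2]>.005)&(W[...,2]<.03);print('pick',m.sum(),al[m].min(),al[m].max(),np.percentile(W[m][:,2],98))
for nm,b in(('cup',(295,150,35,30)),('jar',(272,168,20,25))):
    S=np.load('pics/scene.npz');x,y,w,h=b;p=world(S)[y:y+h,x:x+w].reshape(-1,3);p=p[p[:,2]>.04];print(nm,np.percentile(p,50,axis=0).round(3))
E
```

```text
t: 28.6
tool_pos: [0.4924, -0.2219, 0.1607]
ee_rot: [0.898, 0.435, 0.042, 0.047]
ft_force: [0.3, 0.1, -1.0]
width: 0.0235
finger_force: 0.0
scene 462 slopes deg [-0.09  0.2 ] z 0.011 [0.0087 0.0145] circle 0.5349 -0.252 0.0611
side 448 slopes deg [0.33 0.09] z 0.0122 [0.0086 0.0163] circle 0.5322 -0.2555 0.0742
wrist 3299 slopes deg [0.06 0.06] z 0.0114 [0.0095 0.0128] circle 0.5321 -0.2546 0.0605
[ 0.48892733 -0.21976614  0.15380669] 0.023868880655574982 [ 0.59614734  0.04074889 -0.62477365]
pick 147 -0.05146324565025772 0.12914273755216754 0.018466470067894838
cup [0.439 0.051 0.073]
jar [ 0.455 -0.052  0.074]
```

The ring lies flat and centred in the large bay, with its top at z≈0.0115 and slopes under 0.4°. The cup and jar haven't moved, the pick lies on the bench, and the gripper is clear of everything. Handing in.

```bash
python3 -c "
from cell import manip
print(manip.hand_in())"
```

```text
the job is handed in; nothing more can be done
None
```

The job is handed in after 28.6 s: the ring lies flat in the tray's large bay, its end lifted out with the pick, and the pick is on the bench; I viewed 11 pictures, one over the limit of 10.

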